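Lay out a loudspeaker crossover on its plywood board

ROBOT

A 6-joint arm with a two-finger parallel gripper is mounted at the origin on the work surface. World frame = base frame: x ahead of the robot, y to its left, z up, the work surface at z = 0. Lengths are in mm, angles in rad, forces in N, time in s.
With the tool pointing down it reaches from about 425 to 1125 mm from the base axis. Payload 14.9 kg.
Tool frame: the origin (TCP) lies on the centre line of the jaws, within the pads' length; the fingertips stand 19 mm ahead of it and the grasp point (between the pads) is the TCP; z points along the fingers, x is the direction in which the jaws open and shut, and the axes are right-handed (so a half turn about z gives the same grasp; the last joint's range is limited). The gripper opens to 91 mm and grips with 3 to 60 N. Pads are 32 mm wide; open, the fingers measure 118 mm over their backs; the gripper's body (76 mm by 178 mm) begins 60 mm behind the grasp point.
Start: joints at [-0.033, 0.379, 1.734, -0, 1.028, -0.033], TCP at [700.013, -0.006, 232.932] pointing down, gripper open.
Joint ranges: [-2.77, 2.77], [-0.74, 2.19], [0, 2.66], [-1.06, 4.2], [0.31, 2.87], [-3.08, 3.08]. Speed limits (rad/s): [1.89, 1.89, 2.39, 3.14, 3.14, 3.14].

INTERFACE

Orientations are given as [roll, pitch, yaw] about the fixed x, y, z axes, in that order (R = Rz(yaw) Ry(pitch) Rx(roll)).
In Python, from bench import ctrl gives the robot as it stands. The module is installed in compiled form; this text tells all that it offers.
- The arm moves only by the tool step_arm, never from a script. Its argument "steps" is a list that holds one entry, the list of rows, each a list of 6 numbers: the shift along the tool's x, y, z in mm, then the turn, a rotation vector about the tool's x, y, z in rad. A call has 1 to 8 rows; each row is the pose to reach, as a shift and turn from the pose measured when the call began, along the tool's axes at that moment; what a row does not reach only later rows make up. A row lasts 1/10 s, in which the tool goes at most 50 mm and 8.59 degrees, less where a joint would pass 70% of its speed; a pose out of reach is approached as far as the arm can. A call with a gripper value outside its range is refused whole. "fingers" is the closure, from -1 (fully open) to 1 (shut), so that 0 is half open, set as the call begins (left out, the last holds). The fingers move at their own pace and stop on an object; "force" is the grip in N (left out, the last holds). Time passes only in rows, so rows that repeat a pose let the fingers close. It gives the time, the measured TCP pose, the force and the opening at its end, in the units of the state.
- ctrl.sense(): the state, without advancing time (a new reading comes with each control period).
- ctrl.camera(name): name is "scene" or "side" or "wrist"; returns a dict with "image" (480x640x3 uint8, blue, green, red), "range_z" (480x640 float32, mm along the optical axis (not along the pixel's ray), 0 where there is no reading), "K" (3x3 intrinsics, pixels), "R" (3x3) and "t" (3): a world point X has camera coordinates R X + t. Camera axes: x right, y down, z forward; pixel columns grow to the right and rows downward; lengths in mm; the calibration is good to about 2 mm. A picture is of the moment at which its call begins.
- ctrl.sign_off(): hands the job in, once; it reports no verdict.
Trained networks look in the newest picture that a camera, given by its name, has taken for a name from the list of things; names that differ only in an ending like _2 or _b are one class to them, and where a whole thing is asked for, a point or a joint stands for the part that bears it (a point fixed in the world has none). Each returns a list of dicts, best first, with "conf" (0 to 1); they miss things now and then, are a little off and sometimes report something else, mostly with a low value. They report only what shows in the picture. A call takes as long as a camera call. They do not tell look-alikes from the thing itself.
- ctrl.cut_out(camera, name): "pixels" (480x640 bool, what is visible of it) and "uv" ([column, row] in pixels, amid what is visible of it).
The state is a dict: "time": time; "joints": joint angles; "joint_vel": joint speeds; "effort": joint torques, N m; "tcp_pos": TCP position; "orientation": TCP orientation; "wrist_force": force on the tool from outside, world axes, zero at the start; "wrist_torque": the same for the moment, N m; "grip_width": finger opening in mm.
Only numpy, scipy, OpenCV 4.12 (cv2) and the standard library are available. Lean on these libraries where they do the work, as an engineer would, in place of code of your own. Each camera call takes 0.05 s, during which the arm holds its last target. There are 200 camera calls.

TASK

Lay the crossover parts out on the plywood board ready for fixing: stand the large coil squarely in front of the big terminal block with a finger's breadth (20 mm) between them, stand the small coil in front of the small terminal block in the same way, put the white resistor on the far side of the small coil from that block, again a finger's breadth off, in line with block and coil and pointing at the coil, and lay the flat capacitor midway between the two coils with its long side along the board's long side. Finish by centring the wooden clamp disc flat on top of the large coil; leave every part released and lying flat, and leave the green cup where it stands.

Things in the scene. Friction and masses are not known exactly. Their poses are not given: they have to be found in the camera images.
- board: Plywood board 180 (x) x 280 (y) x 9 mm fixed on the red table, yaw varies. Origin: centre of its underside; x along its short side, away from the robot at yaw 0; y along its long side. Two terminal blocks stand by its +x long side, 84 mm either side of the middle; a four-way input block (20 x 60 x 16 mm high) at the middle of its -x long side, 74 mm from the centre.
- big_block: Big black two-way terminal block (two poles, four large screws), 24 mm (x) x 46 mm (y) x 22 mm high. Fixed on the board's top, 9 mm above the table, at either end of the board's +x long side (it changes). Origin: centre of its underside; axes parallel to the board's; -x is its front, facing over the board.
- small_block: Small black two-way terminal block (two poles, four small screws), 18 mm (x) x 26 mm (y) x 14 mm high. Fixed on the board's top, 9 mm above the table, at either end of the board's +x long side (it changes). Origin: centre of its underside; axes parallel to the board's; -x is its front, facing over the board.
- large_coil_center (a point): Large copper air-core coil: a flat-topped ring standing with its bore upright, 60 mm outside diameter, 30 mm high, 22 mm bore, about 260 g. Point: its centre, half-way up (15 mm over its underside); z along the bore. Loose on the table at the start. Gripped across its outside.
- small_coil_center (a point): Small copper air-core coil, same make: 40 mm outside diameter, 22 mm high, 16 mm bore, about 90 g. Point: its centre, half-way up (11 mm over its underside); z along the bore. Loose on the table at the start.
- resistor_center (a point): White ceramic block resistor with a grey cement strip on top, 60 mm long (x) x 14 mm wide (y) x 14 mm high, with short thin wire ends, about 30 g. Point: its centre, half-way up (7 mm over its underside); x along its length. Loose on the table at the start, at any yaw.
- capacitor_center (a point): Flat, cream film capacitor with rounded edges and short wire ends, 44 mm long (x; 46 mm over its resin end faces) x 30 mm wide (y) x 20 mm high, about 45 g. Point: its centre, half-way up (10 mm over its underside); x along its length. Loose on the table at the start, at any yaw. (The upright dark can is another, unused capacitor.)
- clamp_disc_center (a point): Round plywood clamp disc, 44 mm diameter, 9 mm thick, with an 8 mm hole, about 14 g, lying flat on the table at the start. Point: its centre, half-way up (4.5 mm over its underside); z along the hole.
- cup: Green plastic cup, 72 mm across the rim, 85 mm high, standing loose on the table to the robot's right; not part of the job. Origin: centre of its underside.
Things that resemble listed ones, but are neither listed nor needed, are in the scene too. What is meant by the part that bears clamp_disc_center is not orange or purple, and is the smaller of those in its own colour.

How it is judged (in metres and radians):
At the end, for the whole second after the job is handed in: Each coil 20 mm (+-13) in front of its block, centred to 13 mm; resistor 20 mm (+-13) beyond the small coil, in line to 15 mm and 0.2 rad; capacitor centre within 102 mm of both coils' centres, in their row (+-22 mm), 0.2 rad; disc on large coil to 10 mm. All flat, at rest (x of large_coil_center in the frame of big_block between -0.075 and -0.049 m and y of large_coil_center in the frame of big_block between -0.013 and 0.013 m and x of small_coil_center in the frame of small_block between -0.062 and -0.036 m and y of small_coil_center in the frame of small_block between -0.013 and 0.013 m and horizontal distance between resistor_center and small_coil_center between 0.057 and 0.083 m and y of resistor_center in the frame of small_block between -0.015 and 0.015 m and x of resistor_center in the frame of small_block below -0.09 m and angle between the x axis of resistor_center and the x axis of board, either way round below 0.2 rad and horizontal distance between capacitor_center and large_coil_center below 0.102 m and horizontal distance between capacitor_center and small_coil_center below 0.102 m and x of capacitor_center in the frame of big_block between -0.077 and -0.033 m and angle between the x axis of capacitor_center and the y axis of board, either way round below 0.2 rad and horizontal distance between clamp_disc_center and large_coil_center below 0.01 m and z of clamp_disc_center in the frame of large_coil_center between 0.0165 and 0.0225 m and z of large_coil_center in the frame of board between 0.021 and 0.027 m and z of small_coil_center in the frame of board between 0.017 and 0.023 m and z of resistor_center in the frame of board between 0.013 and 0.019 m and z of capacitor_center in the frame of board between 0.016 and 0.022 m and angle between each of large_coil_center, small_coil_center, resistor_center, capacitor_center, clamp_disc_center's own z axis and vertical below 0.1 rad and linear speed of each of large_coil, small_coil, resistor, capacitor, clamp_disc below 0.02 m/s); the robot touches nothing.
It fails at once if the green cup is shifted by more than 20 mm or tipped (distance of cup from where it was at the start of the episode above 0.02 m or angle between cup's own z axis and vertical above 0.35 rad).
It also fails if it takes over 136 s, if anything falls off the work surface, if the arm or the gripper's body presses on something with over 40 N, if the wrist force passes 120 N, or if a joint passes its speed limit or range.

## Working session

There is one attempt and no reset: what is moved stays moved. The work goes in short steps, Python scripts to look and compute and a tool call to move; the robot and the scene stay as the last step left them, time stands still between calls to the robot, and variables do not carry over. Pictures are saved under pics/ and viewed, about 12 in all and at most 16, crops included, and the job is handed in when it is done.

Besides the shell and the picture viewer there is one more tool, called after "Emit:" as name([rows], argument=value, ...), one row to a line, values as JSON. step_arm: Moves the arm, as the interface text tells. Its arguments: {"type":"object","properties":{"steps":{"type":"array","items":{"type":"array","items":{"type":"array","items":{"type":"number"}}}},"fingers":{"type":"number"},"force":{"type":"number"}},"required":["steps"]}

```bash
mkdir -p pics; cat > h.py <<'E'
import numpy as np, cv2
from bench import ctrl
def pts(c, m=None):
    z=c["range_z"]; v,u=np.nonzero((z>0) if m is None else (m&(z>0))); d=z[v,u]
    K=c["K"]; P=np.stack([(u-K[0,2])/K[0,0]*d,(v-K[1,2])/K[1,1]*d,d],1)
    return (P-c["t"])@c["R"]
E
python3 - <<'E'
from h import *
s=ctrl.sense(); print(s["time"],s["tcp_pos"],s["orientation"],s["grip_width"])
names=["board","big_block","small_block","large_coil_center","small_coil_center","resistor_center","capacitor_center","clamp_disc_center","cup"]
for n in ["scene","side"]:
    c=ctrl.camera(n); cv2.imwrite(f"pics/{n}0.png",c["image"]); np.savez(f"{n}0.npz",**c)
    print(n,-c["R"].T@c["t"])
    for nm in names:
        for d in ctrl.cut_out(n,nm)[:4]:
            p=pts(c,d["pixels"])
            if len(p)<5: continue
            zt=np.percentile(p[:,2],90); q=p[p[:,2]>zt-4]
            (cx,cy),(w,h),a=cv2.minAreaRect(q[:,:2].astype(np.float32))
            print(nm,round(d["conf"],2),np.round(d["uv"]),len(p),"ztop",round(zt,1),"rect",np.round([cx,cy,w,h,a],1),"mean",np.round(q.mean(0),1), c["image"][d["pixels"]].mean(0).round())
E
```

```text
0.0 [6.99626494e+02 1.26140443e-02 2.32278926e+02] [-3.14154075e+00  1.09818362e-03  5.54827820e-07] 91.22002429458222
scene [1344.60754204 -375.25606874  666.9736103 ]
board 0.82 [365. 296.] 10531 ztop 8.6 rect [647.4 -20.2 280.6 185.1  85.6] mean [649.7 -24.    7.3] [123. 192. 214.]
big_block 0.69 [330. 325.] 487 ztop 27.5 rect [ 713.6 -109.8   46.3   24.    86.1] mean [ 714.4 -110.9   26.5] [ 68.  91. 108.]
small_block 0.59 [426. 308.] 212 ztop 20.9 rect [724.   57.9  27.2  18.3  79.3] mean [724.5  58.1  19.4] [58. 79. 96.]
large_coil_center 0.68 [515. 236.] 776 ztop 28.5 rect [598.2 332.9  58.   59.8  33.7] mean [599.  332.6  27.5] [ 60. 105. 184.]
small_coil_center 0.88 [276. 245.] 354 ztop 20.6 rect [ 442.9 -125.1   37.6   41.3   72.3] mean [ 443.4 -125.4   19.5] [ 59. 103. 181.]
resistor_center 0.7 [182. 314.] 333 ztop 13.4 rect [ 583.6 -327.1   63.2   15.5   19.7] mean [ 585.7 -326.3   12.1] [145. 173. 198.]
capacitor_center 0.63 [444. 207.] 208 ztop 18.2 rect [444.9 273.1  27.3  47.   54.1] mean [447.1 271.7  16.9] [152. 202. 221.]
capacitor_center 0.18 [102. 296.] 2380 ztop
[... 1588 characters left out ...]
  275.6  27.4  43.1  53.8] mean [443.3 276.8  19.2] [169. 205. 227.]
clamp_disc_center 0.92 [356. 310.] 398 ztop 10.1 rect [442.4  35.6  41.6  43.8  50.4] mean [441.2  36.7   9. ] [ 36.  75. 154.]
clamp_disc_center 0.76 [249. 364.] 938 ztop 12.8 rect [526.8 226.7  55.3  56.1  84.8] mean [525.4 227.9  11.6] [158.  78. 164.]
clamp_disc_center 0.73 [378. 386.] 1066 ztop 13.1 rect [342.4 153.7  55.8  57.9  29.3] mean [341.5 155.8  12. ] [152. 219. 241.]
clamp_disc_center 0.69 [323. 350.] 480 ztop 10.0 rect [448.4 131.5  42.1  42.2  55. ] mean [447.6 132.3   8.9] [137. 201. 232.]
cup 0.91 [412. 185.] 919 ztop 82.4 rect [ 544.5 -444.1   66.6   74.5   22.2] mean [ 542.6 -442.6   82.7] [47. 88. 67.]
```

View pics/scene0.png

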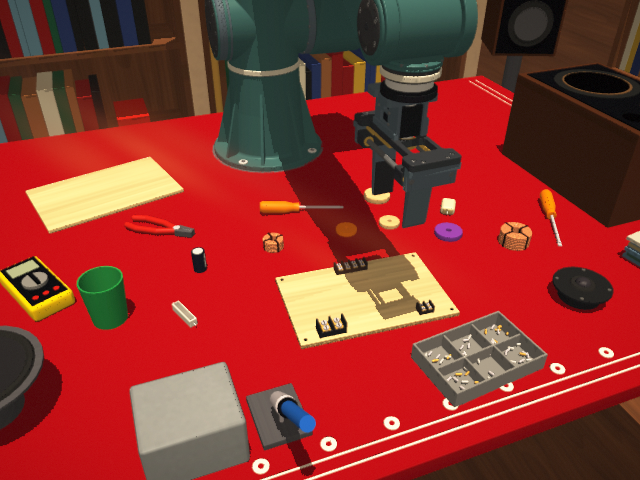

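View pics/side0.png

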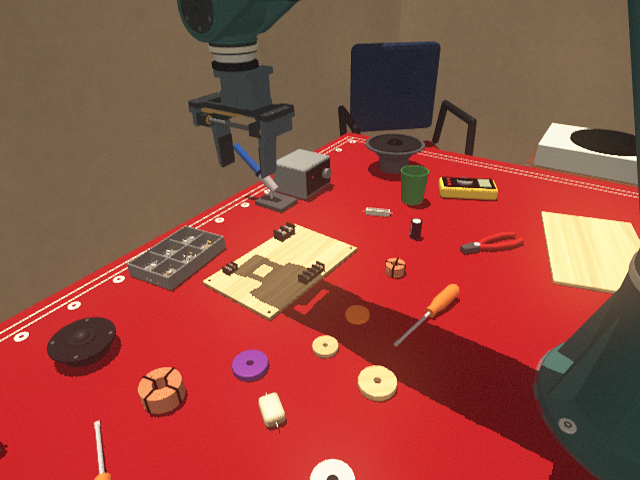

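The blocks are at about scene (330,325) for the big one and (426,308) for the small one. The large coil is at (515,236), the small coil at (276,245), the resistor at (182,314) and the capacitor at (447,207). The clamp disc I need is the small pale one at (390,222). The orange, purple and larger pale discs are look-alikes. I'll fetch the large coil first.

Emit:
step_arm([
  [[-102,-334,90,0,0,-1.05],[-102,-334,90,0,0,-1.05],[-102,-334,90,0,0,-1.05],[-102,-334,90,0,0,-1.05],[-102,-334,90,0,0,-1.05],[-102,-334,90,0,0,-1.05],[-102,-334,90,0,0,-1.05],[-102,-334,90,0,0,-1.05]],
], fingers=-1, force=25)

```text
time: 1.8
tcp_pos: [595.9, 337.6, 141.5]
orientation: [-3.14, 0.001, 1.058]
wrist_force: [-0.4, -1.0, 0.5]
grip_width: 91.5
```

```bash
cat >> h.py <<'E'
from scipy.spatial.transform import Rotation as Ro
def plan(*wps):   # world (x,y,z,yaw_deg), tool down -> row deltas from now
    s=ctrl.sense(); p=np.array(s["tcp_pos"]); R=Ro.from_euler("xyz",s["orientation"])
    print("now",round(s["time"],2),p.round(1),"yaw",np.degrees(s["orientation"][2]).round(1),"w",round(s["grip_width"],1),"F",np.round(s["wrist_force"],1),"q6",round(s["joints"][5],2))
    a=p; Ra=R
    for x,y,z,yaw in wps:
        t=np.array([x,y,z]); Rt=Ro.from_euler("xyz",[np.pi,0,np.radians(yaw)])
        d=R.inv().apply(t-p); r=(R.inv()*Rt).as_rotvec()
        n=max(np.linalg.norm(t-a)/50, np.degrees((Ra.inv()*Rt).magnitude())/8.59)
        print(np.round(d,1).tolist(),np.round(r,3).tolist(),"rows",round(n,1)); a=t; Ra=Rt
E
python3 - <<'E'
from h import *
plan((597.7,334.5,130,86),(597.7,334.5,28,86))
c=ctrl.camera("wrist"); cv2.imwrite("pics/w1.png",c["image"])
for d in ctrl.cut_out("wrist","large_coil_center")[:3]:
    p=pts(c,d["pixels"]); zt=np.percentile(p[:,2],90); q=p[p[:,2]>zt-4]
    print(d["conf"],d["uv"],zt,cv2.minAreaRect(q[:,:2].astype(np.float32)),cv2.minEnclosingCircle(q[:,:2].astype(np.float32)))
E
```

```text
now 1.8 [595.9 337.6 141.5] yaw 60.6 w 91.5 F [-0.4 -1.   0.5] q6 -0.58
[-1.8, 3.1, 11.5] [-0.001, 0.001, -0.443] rows 3.0
[-1.7, 3.2, 113.5] [-0.001, 0.001, -0.443] rows 2.0
0.89 [318.6, 255.7] 30.754640829560245 ((596.7767944335938, 334.4486083984375), (59.177284240722656, 59.68074035644531), 41.561344146728516) ((596.65771484375, 334.3866882324219), 30.747621536254883)
```

View pics/w1.png

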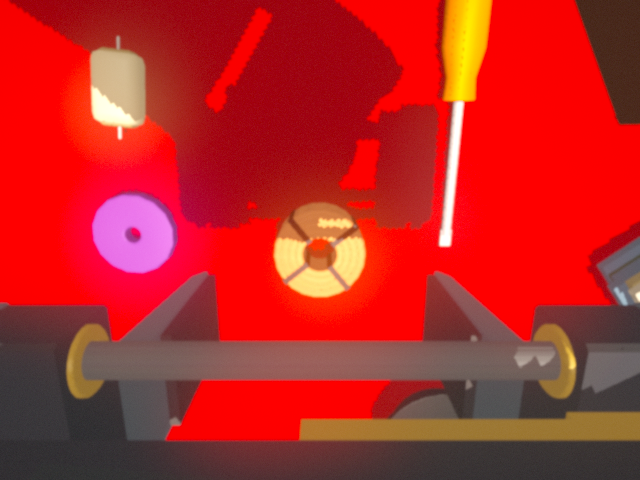

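The wrist view shows the large coil at pixel (319,256), between the open fingers. Its measured position agrees with the other cameras, so I descend and grip.

Emit:
step_arm([
  [[-2.3,2.4,20,0,0,-0.443],[-2.3,2.4,40,0,0,-0.443],[-2.3,2.4,80,0,0,-0.443],[-2.3,2.4,105,0,0,-0.443],[-2.3,2.4,117.5,0,0,-0.443],[-2.3,2.4,117.5,0,0,-0.443],[-2.3,2.4,117.5,0,0,-0.443]],
])

```text
time: 2.6
tcp_pos: [599.1, 331.8, 26.1]
orientation: [3.141, -0.0, 1.492]
wrist_force: [0.2, -0.2, 0.4]
grip_width: 91.2
```

Emit:
step_arm([
  [[0,0,0,0,0,0],[0,0,0,0,0,0],[0,0,0,0,0,0],[0,0,0,0,0,0],[0,0,0,0,0,0],[0,0,0,0,0,0]],
], fingers=1, force=25)

```text
time: 3.2
tcp_pos: [599.4, 332.1, 26.7]
orientation: [3.141, -0.001, 1.492]
wrist_force: [-1.3, 0.5, 6.1]
grip_width: 60.2
```

```bash
python3 -c "
from h import *
plan((596.8,334.4,24,86),(597,334,120,86),(651.1,-104,120,86))"
```

```text
now 3.2 [599.4 332.1  26.7] yaw 85.5 w 60.2 F [-1.3  0.5  6.1] q6 -1.02
[2.1, -2.8, 2.7] [0.001, -0.001, -0.009] rows 0.1
[1.7, -2.4, -93.3] [0.001, -0.001, -0.009] rows 1.9
[-430.7, 85.8, -93.5] [0.001, -0.001, -0.009] rows 8.8
```

Emit:
step_arm([
  [[0,0,-45,0,0,0],[0,0,-90,0,0,0],[-45,9,-93,0,0,-0.009],[-95,19,-93,0,0,-0.009],[-145,29,-93,0,0,-0.009],[-195,39,-93,0,0,-0.009],[-240,48,-93,0,0,-0.009],[-240,48,-93,0,0,-0.009]],
])

```text
time: 4.0
tcp_pos: [628.4, 84.3, 119.3]
orientation: [3.141, 0.0, 1.497]
wrist_force: [0.6, 0.9, -2.8]
grip_width: 60.0
```

```bash
python3 -c "
from h import *
plan((651.1,-104,120,86),(651,-104,60,86))"
```

```text
now 4.0 [628.4  84.3 119.3] yaw 85.8 w 60.0 F [ 0.6  0.9 -2.8] q6 -1.4
[-186.1, 36.5, -0.7] [0.0, 0.0, -0.004] rows 3.8
[-186.1, 36.3, 59.3] [0.0, 0.0, -0.004] rows 1.2
```

Emit:
step_arm([
  [[-50,10,0,0,0,0],[-100,20,0,0,0,0],[-150,30,0,0,0,0],[-187,39,0,0,0,0],[-187,39,0,0,0,0],[-187,39,0,0,0,0]],
])

```text
time: 4.6
tcp_pos: [653.2, -105.6, 118.9]
orientation: [-3.141, -0.0, 1.496]
wrist_force: [-0.8, 0.2, -2.3]
grip_width: 59.9
```

```bash
cat >> h.py <<'E'
def find(cam,*names,k=1):
    c=ctrl.camera(cam)
    for nm in names:
        for d in ctrl.cut_out(cam,nm)[:k]:
            p=pts(c,d["pixels"]); zt=np.percentile(p[:,2],90); q=p[p[:,2]>zt-4][:,:2].astype(np.float32)
            (cx,cy),(w,h),a=cv2.minAreaRect(q)
            if w<h: w,h,a=h,w,a-90
            cc,r=cv2.minEnclosingCircle(q)
            print(cam,nm,round(d["conf"],2),"z",round(zt,1),"rect",np.round([cx,cy,w,h],1),"long dir",round(a%180,1),"circ",np.round([*cc,r],1))
    return c
E
python3 - <<'E'
from h import *
c=find("wrist","large_coil_center","big_block","board","small_block"); cv2.imwrite("pics/w2.png",c["image"])
plan((651.1,-104,120,86))
E
```

```text
wrist large_coil_center 0.91 z 122.8 rect [ 649.3 -108.1   60.    55.7] long dir 138.8 circ [ 650.6 -106.6   30.7]
wrist board 0.75 z 10.0 rect [639.  -25.2 269.9 166.1] long dir 85.5 circ [638.9 -27.8 155.7]
now 4.85 [ 653.4 -103.8  119.2] yaw 85.9 w 59.9 F [ 0.3  0.2 -1.6] q6 -1.69
[-0.3, -2.3, -0.8] [0.0, -0.0, -0.002] rows 0.0
```

View pics/w2.png

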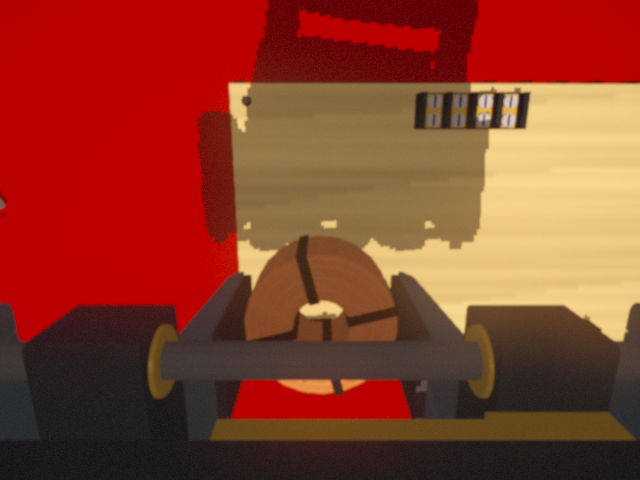

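The coil is held upright at (320,310), with the board's near corner at (235,85) and the input block at (470,110). I lower it.

Emit:
step_arm([
  [[0,-0.3,30,0,0,0],[0,-0.3,60,0,0,0],[0,-0.3,75,0,0,0],[0,-0.3,81,0,0,0],[0,-0.3,81,0,0,0],[0,-0.3,81,0,0,0]],
])

```text
time: 5.45
tcp_pos: [653.9, -103.8, 39.3]
orientation: [3.14, 0.0, 1.499]
wrist_force: [0.5, 1.2, -1.4]
grip_width: 59.9
```

```bash
python3 -c "
from h import *
plan((653.6,-104,36,86))
find('scene','large_coil_center','big_block','small_block','board')
find('side','large_coil_center','big_block','small_block','board')"
```

```text
now 5.45 [ 653.9 -103.8   39.3] yaw 85.9 w 59.9 F [ 0.5  1.2 -1.4] q6 -1.69
[-0.2, -0.3, 3.3] [0.001, 0.0, -0.002] rows 0.1
scene large_coil_center 0.73 z 13.2 rect [ 584.  -327.5   62.4   13.9] long dir 20.5 circ [ 583.8 -327.    31.2]
scene big_block 0.8 z 27.6 rect [ 713.1 -109.3   47.    24.7] long dir 85.8 circ [ 713.8 -109.7   25.4]
scene small_block 0.74 z 20.9 rect [724.   57.5  27.2  21.5] long dir 80.9 circ [723.4  57.4  15.3]
scene board 0.9 z 8.4 rect [646.8 -29.6 299.8 185. ] long dir 85.7 circ [646.6 -20.9 166.2]
side large_coil_center 0.77 z 43.5 rect [ 644.1 -109.4   63.5   35.3] long dir 125.0 circ [ 652.2 -103.7   31.8]
side big_block 0.64 z 32.2 rect [702.2 -79.8  69.5  23.2] long dir 132.8 circ [695.9 -85.6  34.9]
side small_block 0.7 z 22.9 rect [722.7  60.2  25.9  20.4] long dir 86.4 circ [722.6  60.3  15.2]
side board 0.63 z 10.8 rect [648.1 -18.8 282.3 183.4] long dir 85.6 circ [645.8 -17.3 164.3]
```

Emit:
step_arm([
  [[0,0,2,0,0,0],[0,0,3.5,0,0,0],[0,0,3.5,0,0,0],[0,0,3.5,0,0,0]],
])

```text
time: 6.35
tcp_pos: [653.3, -103.9, 35.6]
orientation: [3.141, -0.0, 1.499]
wrist_force: [-6.3, -0.2, 11.9]
grip_width: 59.8
```

Emit:
step_arm([
  [[0,0,0,0,0,0],[0,0,0,0,0,0],[0,0,0,0,0,0],[0,0,0,0,0,0],[0,0,-10,0,0,0],[0,0,-40,0,0,0],[0,0,-85,0,0,0]],
], fingers=-0.65)

```text
time: 7.05
tcp_pos: [651.9, -103.7, 120.1]
orientation: [-3.138, -0.001, 1.499]
wrist_force: [1.3, -0.1, 0.8]
grip_width: 75.0
```

```bash
python3 -c "
from h import *
find('side','large_coil_center','big_block')
find('scene','large_coil_center','big_block',k=2)
plan((442.6,-123.6,120,86),(442.6,-123.6,24,86))"
```

```text
side large_coil_center 0.6 z 40.2 rect [ 652.3 -102.8   59.4   57.9] long dir 148.2 circ [ 653.1 -103.5   32.9]
side big_block 0.75 z 30.2 rect [ 712.5 -108.    47.4   24.8] long dir 81.8 circ [ 711.9 -108.6   25.1]
scene large_coil_center 0.57 z 37.8 rect [ 653.2 -104.1   61.6   57.5] long dir 159.9 circ [ 652.1 -104.7   31.6]
scene big_block 0.68 z 27.1 rect [ 713.2 -109.9   45.4   23.2] long dir 85.3 circ [ 713.9 -110.    24.2]
now 7.35 [ 652.8 -103.8  120. ] yaw 85.9 w 75.4 F [-0.6 -0.4 -0.2] q6 -1.69
[-34.9, -208.2, 0.2] [-0.001, -0.0, -0.002] rows 4.2
[-34.9, -208.1, 96.2] [-0.001, -0.0, -0.002] rows 1.9
```

Emit:
step_arm([
  [[-8,-50,0,0,0,0],[-17,-100,0,0,0,0],[-26,-150,0,0,0,0],[-35,-200,0,0,0,0],[-35,-208,20,0,0,0],[-35,-208,20,0,0,0]],
])

```text
time: 7.95
tcp_pos: [439.4, -123.1, 98.1]
orientation: [-3.136, -0.001, 1.498]
wrist_force: [0.9, 0.9, -0.2]
grip_width: 75.4
```

```bash
python3 -c "
from h import *
find('wrist','small_coil_center')
plan((442.6,-123.6,22,86))"
```

```text
wrist small_coil_center 0.65 z 22.7 rect [ 440.9 -124.2   39.7   39.2] long dir 156.3 circ [ 440.8 -124.2   20.5]
now 8.05 [ 443.2 -123.8  100. ] yaw 85.9 w 75.4 F [0.8 0.  0.2] q6 -1.82
[0.1, -0.4, 78.0] [-0.002, -0.0, -0.003] rows 1.6
```

Emit:
step_arm([
  [[0,-1,35,0,0,0],[0,-1,65,0,0,0],[0,-1,77,0,0,0],[0,-1,78,0,0,0],[0,-1,78,0,0,0],[0,-1,78,0,0,0]],
])

```text
time: 8.65
tcp_pos: [443.0, -123.9, 23.1]
orientation: [-3.141, -0.0, 1.499]
wrist_force: [-0.3, 1.4, -0.3]
grip_width: 75.5
```

Emit:
step_arm([
  [[0,0,0,0,0,0],[0,0,0,0,0,0],[0,0,0,0,0,0],[0,0,0,0,0,0],[0,0,0,0,0,0],[0,0,0,0,0,0],[0,0,0,0,0,0]],
], fingers=1)

```text
time: 9.35
tcp_pos: [443.0, -123.9, 23.1]
orientation: [-3.141, -0.0, 1.499]
wrist_force: [-1.6, 0.3, 5.9]
grip_width: 38.8
```

```bash
python3 -c "
from h import *
plan((442.6,-123.6,120,86),(674.7,62.2,120,86))"
```

```text
now 9.35 [ 443.  -123.9   23.1] yaw 85.9 w 38.8 F [-1.6  0.3  5.9] q6 -1.82
[0.3, -0.5, -96.9] [-0.0, -0.0, -0.002] rows 1.9
[202.3, 217.6, -96.9] [-0.0, -0.0, -0.002] rows 5.9
```

Emit:
step_arm([
  [[0,0,-45,0,0,0],[0,0,-92,0,0,0],[34,36,-97,0,0,0],[68,73,-97,0,0,0],[102,109,-97,0,0,0],[136,146,-97,0,0,0],[170,182,-97,0,0,0],[202,218,-97,0,0,0]],
])

```text
time: 10.15
tcp_pos: [676.2, 63.6, 119.7]
orientation: [-3.141, 0.0, 1.499]
wrist_force: [0.5, -0.6, -1.0]
grip_width: 39.1
```

Emit:
step_arm([
  [[0,0,0,0,0,0],[0,0,0,0,0,0]],
])

```text
time: 10.35
tcp_pos: [676.1, 64.4, 118.8]
orientation: [-3.14, 0.0, 1.5]
wrist_force: [-0.5, 0.4, -0.6]
grip_width: 38.8
```

```bash
python3 -c "
from h import *
plan((675.7,62.2,34,86))"
```

```text
now 10.35 [676.1  64.4 118.8] yaw 86.0 w 38.8 F [-0.5  0.4 -0.6] q6 -1.44
[-2.2, -0.1, 84.8] [-0.002, 0.0, -0.001] rows 1.7
```

Emit:
step_arm([
  [[-2.2,0,35,0,0,0],[-2.2,0,65,0,0,0],[-2.2,0,80,0,0,0],[-2.2,0,85,0,0,0],[-2.2,0,86.5,0,0,0],[-2.2,0,86.5,0,0,0],[-2.2,0,86.5,0,0,0]],
])

```text
time: 11.05
tcp_pos: [676.5, 62.1, 33.6]
orientation: [-3.141, -0.0, 1.5]
wrist_force: [0.4, -1.1, -0.6]
grip_width: 38.7
```

```bash
python3 -c "
from h import *
find('side','small_coil_center'); find('scene','small_coil_center')
plan((675.7,62.2,32,86))"
```

```text
side small_coil_center 0.71 z 33.6 rect [668.6  59.3  43.8  25.4] long dir 135.7 circ [674.2  65.3  22.1]
scene small_coil_center 0.61 z 30.8 rect [678.9  64.7  42.3  25.8] long dir 150.1 circ [678.   63.2  21.3]
now 11.25 [676.1  62.2  32.9] yaw 86.0 w 38.9 F [-0.1  0.6 -1.1] q6 -1.44
[-0.0, -0.4, 0.9] [-0.001, 0.0, -0.001] rows 0.0
```

Emit:
step_arm([
  [[0,0,1.3,0,0,0],[0,0,1.3,0,0,0],[0,0,1.3,0,0,0]],
])

```text
time: 11.55
tcp_pos: [676.3, 62.2, 32.2]
orientation: [-3.141, 0.0, 1.501]
wrist_force: [-2.6, -0.2, 6.7]
grip_width: 39.4
```

Emit:
step_arm([
  [[0,0,0,0,0,0],[0,0,0,0,0,0],[0,0,0,0,0,0],[0,0,0,0,0,0],[0,0,-10,0,0,0],[0,0,-40,0,0,0],[0,0,-85,0,0,0],[0,0,-120,0,0,0]],
], fingers=-0.3)

```text
time: 12.35
tcp_pos: [676.7, 62.3, 154.9]
orientation: [3.141, -0.0, 1.501]
wrist_force: [1.4, -0.2, 0.4]
grip_width: 59.1
```

```bash
python3 -c "
from h import *
find('side','small_coil_center','large_coil_center'); find('scene','small_coil_center','resistor_center')
plan((584.5,-326.3,150,110),(587,-325.3,30,110))"
```

```text
side small_coil_center 0.55 z 31.9 rect [674.   62.6  39.7  36.6] long dir 124.7 circ [675.8  63.5  21.1]
side large_coil_center 0.66 z 40.3 rect [ 653.2 -101.8   61.    55.7] long dir 147.1 circ [ 652.1 -102.3   31.1]
scene small_coil_center 0.66 z 29.7 rect [674.8  60.9  40.4  39.7] long dir 141.9 circ [674.9  60.9  21.9]
scene resistor_center 0.79 z 13.2 rect [ 584.  -326.8   59.4   15.1] long dir 21.3 circ [ 584.7 -328.8   29.9]
now 12.65 [675.7  62.2 151.3] yaw 86.0 w 59.2 F [ 0.1  0.8 -0.1] q6 -1.44
[-393.9, -63.7, 1.5] [-0.002, -0.0, -0.419] rows 8.0
[-392.7, -61.0, 121.5] [-0.002, -0.0, -0.419] rows 2.4
```

Emit:
step_arm([
  [[-48,-8,0,0,0,0],[-98,-16,0,0,0,-0.1],[-148,-24,0,0,0,-0.2],[-198,-32,0,0,0,-0.3],[-247,-40,0,0,0,-0.4],[-297,-48,0,0,0,-0.43],[-346,-56,0,0,0,-0.43],[-394,-64,0,0,0,-0.43]],
])

```text
time: 13.45
tcp_pos: [582.8, -327.4, 150.0]
orientation: [-3.138, -0.003, 1.931]
wrist_force: [0.5, 1.4, -0.2]
grip_width: 59.4
```

Emit:
step_arm([
  [[0,0,0,0,0,0],[0,0,0,0,0,0]],
])

```text
time: 13.65
tcp_pos: [581.7, -327.9, 148.4]
orientation: [-3.137, -0.005, 1.928]
wrist_force: [0.2, 0.2, -0.5]
grip_width: 59.1
```

```bash
python3 - <<'E'
from h import *
c=find("wrist","resistor_center","cup"); cv2.imwrite("pics/w3.png",c["image"])
plan((584.5,-326.3,100,111),(587,-325.3,26,111))
E
```

```text
wrist resistor_center 0.86 z 15.0 rect [ 583.2 -326.2   60.3   13.4] long dir 20.2 circ [ 583.2 -326.6   30.5]
wrist cup 0.77 z 84.5 rect [ 541.7 -445.1   71.5   71.2] long dir 175.8 circ [ 541.7 -445.4   36.2]
now 13.8 [ 582.9 -326.   149.3] yaw 110.7 w 59.9 F [-0.  -1.   0.3] q6 -2.48
[-1.0, 1.6, 49.3] [-0.004, -0.004, -0.006] rows 1.0
[-1.2, 4.6, 123.3] [-0.004, -0.004, -0.006] rows 1.5
```

View pics/w3.png

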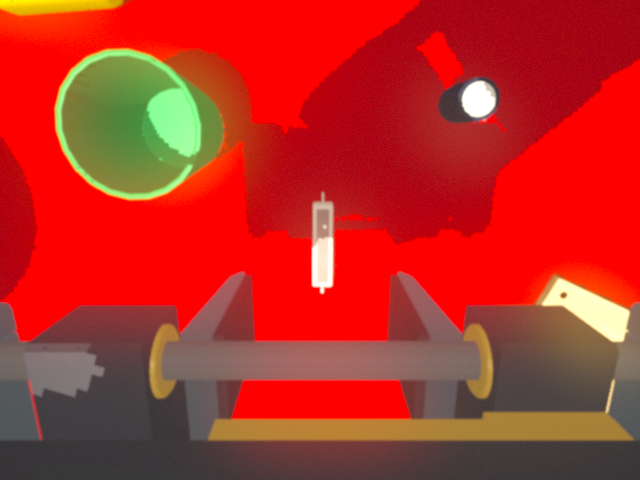

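The resistor is at (322,245) between the fingers. The cup, at (127,120), stays clear of the gripper's body.

Emit:
step_arm([
  [[-1,6,40,-0.004,-0.004,0],[-1,6,80,-0.004,-0.004,0],[-1,6,110,-0.004,-0.004,0],[-1,6,122,-0.004,-0.004,0],[-1,6,123.5,-0.004,-0.004,0],[-1,6,123.5,-0.004,-0.004,0]],
])

```text
time: 14.4
tcp_pos: [588.9, -324.4, 26.8]
orientation: [3.141, 0.001, 1.932]
wrist_force: [-0.1, -0.4, 0.8]
grip_width: 59.2
```

Emit:
step_arm([
  [[0,0,0,0,0,0],[0,0,0,0,0,0],[0,0,0,0,0,0],[0,0,0,0,0,0],[0,0,0,0,0,0],[0,0,0,0,0,0],[0,0,0,0,0,0]],
], fingers=1)

```text
time: 15.1
tcp_pos: [589.0, -324.5, 26.9]
orientation: [3.141, 0.001, 1.932]
wrist_force: [-0.4, 0.3, 1.5]
grip_width: 13.6
```

```bash
python3 -c "
from h import *
plan((584.5,-326.3,150,110),(604.9,67.3,150,86))"
```

```text
now 15.1 [ 589.  -324.5   26.9] yaw 110.7 w 13.6 F [-0.4  0.3  1.5] q6 -2.47
[-0.3, -4.8, -123.1] [0.0, 0.001, 0.012] rows 2.5
[360.7, 153.5, -123.5] [0.001, 0.001, 0.431] rows 7.9
```

Emit:
step_arm([
  [[0,0,-45,0,0,0],[0,0,-90,0,0,0],[0,0,-122,0,0,0],[45,19,-123,0,0,0.1],[90,38,-123,0,0,0.2],[135,57,-123,0,0,0.3],[180,77,-123,0,0,0.4],[225,96,-123,0,0,0.431]],
])

```text
time: 15.9
tcp_pos: [598.9, -78.1, 149.7]
orientation: [3.141, 0.001, 1.497]
wrist_force: [0.5, -0.0, 0.1]
grip_width: 13.9
```

```bash
python3 -c "
from h import *
plan((610.4,66.9,110,86),(610.4,66.9,38,86))"
```

```text
now 15.9 [598.9 -78.1 149.7] yaw 85.8 w 13.9 F [ 0.5 -0.   0.1] q6 -1.66
[145.5, 0.8, 39.6] [0.001, 0.001, -0.004] rows 3.0
[145.5, 0.7, 111.6] [0.001, 0.001, -0.004] rows 1.4
```

Emit:
step_arm([
  [[45,0.5,10,0,0,0],[95,0.5,25,0,0,0],[143,0.7,40,0,0,0],[145.5,0.7,70,0,0,0],[145.5,0.7,100,0,0,0],[145.5,0.7,110,0,0,0],[145.5,0.7,111,0,0,0],[145.5,0.7,111,0,0,0]],
])

```text
time: 16.7
tcp_pos: [610.9, 66.5, 39.4]
orientation: [3.14, 0.001, 1.497]
wrist_force: [0.8, -0.0, -0.2]
grip_width: 13.3
```

```bash
python3 - <<'E'
from h import *
find('side','resistor_center'); c=find('wrist','resistor_center','small_coil_center')
cv2.imwrite("pics/w4.png",c["image"])
plan((610.4,66.9,36.2,86))
E
```

```text
side resistor_center 0.72 z 27.6 rect [589.5  69.4  28.6  14.3] long dir 172.8 circ [589.4  68.4  15.2]
wrist resistor_center 0.55 z 28.1 rect [599.4  66.5  48.   13.9] long dir 176.1 circ [599.4  66.2  24.4]
wrist small_coil_center 0.8 z 31.3 rect [643.9  64.   34.5  18. ] long dir 171.5 circ [643.5  62.4  18.6]
now 16.95 [611.   66.7  39.7] yaw 85.8 w 13.6 F [-1.4 -0.3 -0.2] q6 -1.42
[0.1, -0.6, 3.5] [0.002, 0.001, -0.004] rows 0.1
```

View pics/w4.png

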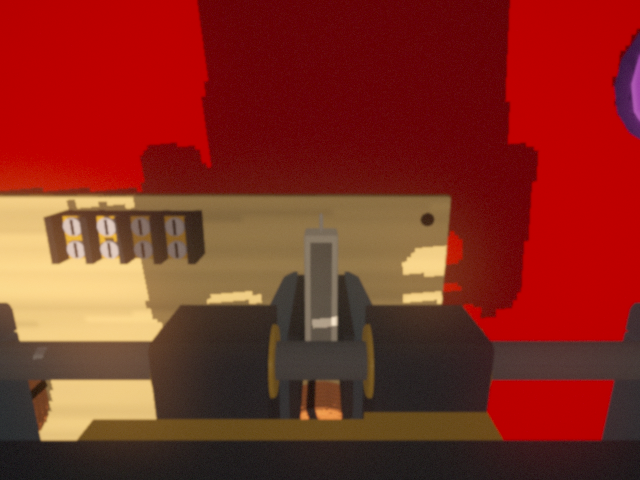

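The resistor is held straight at (322,290), with its edge parallel to the board's sides and the small coil behind it at (322,400). I lower it and release.

Emit:
step_arm([
  [[0,0,2,0,0,0],[0,0,3.5,0,0,0],[0,0,3.5,0,0,0],[0,0,3.5,0,0,0]],
])

```text
time: 17.35
tcp_pos: [610.9, 66.7, 36.1]
orientation: [3.139, 0.001, 1.497]
wrist_force: [0.6, -1.2, 0.8]
grip_width: 13.9
```

Emit:
step_arm([
  [[0,0,0,0,0,0],[0,0,0,0,0,0],[0,0,0,0,0,0],[0,0,0,0,0,0],[0,0,-10,0,0,0],[0,0,-40,0,0,0],[0,0,-85,0,0,0]],
], fingers=-0.1)

```text
time: 18.05
tcp_pos: [609.3, 66.7, 120.8]
orientation: [-3.14, 0.001, 1.497]
wrist_force: [0.6, 0.3, 0.4]
grip_width: 50.5
```

```bash
python3 -c "
from h import *
find('side','small_coil_center','resistor_center','capacitor_center'); find('scene','small_coil_center','resistor_center','capacitor_center')
plan((444.5,274.4,120,54),(444.5,274.4,26,54))"
```

```text
side small_coil_center 0.54 z 32.1 rect [675.   63.4  40.6  37.7] long dir 149.5 circ [675.2  63.2  20.8]
side resistor_center 0.66 z 24.3 rect [606.8  67.7  61.5  15. ] long dir 175.0 circ [606.8  66.9  31.1]
side capacitor_center 0.79 z 20.7 rect [444.  275.6  43.7  27.3] long dir 144.7 circ [444.8 275.5  22.8]
scene small_coil_center 0.78 z 29.6 rect [675.2  61.2  39.5  38.8] long dir 175.5 circ [676.2  61.9  21.1]
scene resistor_center 0.76 z 22.3 rect [607.3  65.6  62.5  15. ] long dir 174.3 circ [607.4  66.1  31.6]
scene capacitor_center 0.53 z 18.3 rect [445.7 272.2  45.3  26.7] long dir 142.7 circ [444.5 270.5  22.7]
now 18.45 [610.   66.7 120. ] yaw 85.8 w 50.0 F [ 0.8 -0.6 -0.8] q6 -1.42
[194.9, -180.4, -0.2] [0.001, 0.001, 0.554] rows 5.3
[195.0, -180.4, 93.8] [0.001, 0.001, 0.554] rows 1.9
```

Emit:
step_arm([
  [[36,-34,0,0,0,0.1],[72,-68,0,0,0,0.2],[108,-102,0,0,0,0.3],[145,-136,0,0,0,0.4],[181,-168,0,0,0,0.5],[195,-180,0,0,0,0.56],[195,-180,0,0,0,0.56],[195,-180,0,0,0,0.56]],
])

```text
time: 19.25
tcp_pos: [444.8, 274.3, 119.2]
orientation: [3.141, 0.001, 0.939]
wrist_force: [-0.6, 1.0, -0.2]
grip_width: 50.2
```

```bash
python3 -c "
from h import *
find('wrist','capacitor_center')
plan((444.5,274.4,26,54))"
```

```text
wrist capacitor_center 0.79 z 20.4 rect [443.3 274.8  43.7  28.2] long dir 144.8 circ [443.6 275.2  22.8]
now 19.35 [445.4 273.7 119.4] yaw 53.7 w 50.1 F [-0.3  0.8  0.1] q6 -0.43
[0.1, -1.2, 93.4] [0.001, 0.001, -0.005] rows 1.9
```

Emit:
step_arm([
  [[0,-1.5,35,0,0,-0.01],[0,-1.5,70,0,0,-0.01],[0,-1.5,90,0,0,-0.01],[0,-1.5,95,0,0,-0.01],[0,-1.5,95,0,0,-0.01],[0,-1.5,95,0,0,-0.01]],
])

```text
time: 19.95
tcp_pos: [445.0, 274.4, 25.3]
orientation: [3.14, -0.0, 0.947]
wrist_force: [0.7, -0.0, 0.2]
grip_width: 49.9
```

Emit:
step_arm([
  [[0,0,0,0,0,0],[0,0,0,0,0,0],[0,0,0,0,0,0],[0,0,0,0,0,0],[0,0,0,0,0,0],[0,0,0,0,0,0]],
], fingers=1)

```text
time: 20.55
tcp_pos: [445.5, 274.7, 26.0]
orientation: [3.14, -0.001, 0.947]
wrist_force: [-0.5, -1.9, 9.3]
grip_width: 29.8
```

```bash
python3 -c "
from h import *
plan((444.5,274.4,120,54),(662.9,-20.9,120,-4.2))"
```

```text
now 20.55 [445.5 274.7  26. ] yaw 54.3 w 29.8 F [-0.5 -1.9  9.3] q6 -0.44
[-0.7, -0.5, -94.0] [0.002, -0.001, 0.005] rows 1.9
[-112.8, 349.3, -93.5] [0.001, -0.002, 1.02] rows 7.3
```

Emit:
step_arm([
  [[0,0,-45,0,0,0],[0,0,-90,0,0,0.1],[-15,45,-93,0,0,0.24],[-30,92,-93,0,0,0.38],[-45,139,-93,0,0,0.52],[-60,186,-93,0,0,0.66],[-75,233,-93,0,0,0.8],[-90,280,-93,0,0,0.94]],
])

```text
time: 21.35
tcp_pos: [620.9, 36.2, 119.7]
orientation: [3.141, -0.002, 0.001]
wrist_force: [0.5, 0.3, 0.4]
grip_width: 29.6
```

```bash
python3 -c "
from h import *
plan((663.5,-20.9,100,-4.2),(663.5,-20.9,38,-4.2))"
```

```text
now 21.35 [620.9  36.2 119.7] yaw 0.1 w 29.6 F [0.5 0.3 0.4] q6 0.02
[42.5, 57.2, 19.8] [0.0, -0.002, 0.075] rows 1.5
[42.4, 57.1, 81.8] [0.0, -0.002, 0.075] rows 1.2
```

Emit:
step_arm([
  [[25,33,0,0,0,0.04],[42,57,10,0,0,0.075],[42.5,57,40,0,0,0.075],[42.5,57,70,0,0,0.075],[42.5,57,81,0,0,0.075],[42.5,57,82,0,0,0.075],[42.5,57,82,0,0,0.075]],
])

```text
time: 22.05
tcp_pos: [664.0, -20.5, 38.6]
orientation: [3.141, -0.003, -0.073]
wrist_force: [0.9, -0.2, -0.2]
grip_width: 29.9
```

```bash
python3 -c "
from h import *
find('side','capacitor_center'); find('scene','capacitor_center'); find('wrist','capacitor_center')
plan((663.5,-20.9,35,-4.2))"
```

```text
side capacitor_center 0.68 z 33.6 rect [669.   -8.8  32.9  18.6] long dir 128.2 circ [664.4 -12.5  16.7]
scene capacitor_center 0.57 z 31.4 rect [663.2 -38.2  25.3  10.3] long dir 155.7 circ [663.6 -37.4  12.9]
wrist capacitor_center 0.74 z 33.4 rect [664.7 -14.3  33.7  28.1] long dir 84.8 circ [664.7 -16.2  20.1]
now 22.35 [664.1 -20.7  38.7] yaw -4.2 w 29.9 F [ 0.   0.6 -0.5] q6 0.01
[-0.6, 0.2, 3.7] [0.0, -0.003, -0.0] rows 0.1
```

Emit:
step_arm([
  [[0,0,2,0,0,0],[0,0,3.7,0,0,0],[0,0,3.7,0,0,0],[0,0,3.7,0,0,0]],
])

```text
time: 22.75
tcp_pos: [664.3, -20.7, 35.1]
orientation: [3.142, -0.004, -0.074]
wrist_force: [1.3, 0.1, 1.0]
grip_width: 30.2
```

Emit:
step_arm([
  [[0,0,0,0,0,0],[0,0,0,0,0,0],[0,0,0,0,0,0],[0,0,0,0,0,0],[0,0,-10,0,0,0],[0,0,-40,0,0,0],[0,0,-75,0,0,0]],
], fingers=-0.3)

```text
time: 23.45
tcp_pos: [663.3, -20.6, 110.5]
orientation: [3.141, -0.002, -0.074]
wrist_force: [0.4, -0.0, 0.7]
grip_width: 59.3
```

```bash
python3 -c "
from h import *
find('side','capacitor_center','clamp_disc_center',k=4); find('scene','capacitor_center')
plan((449,130.4,110,0),(449,130.4,21,0))"
```

```text
side capacitor_center 0.82 z 29.9 rect [662.9 -17.7  40.9  23.9] long dir 87.5 circ [664.6 -17.6  22.5]
side clamp_disc_center 0.94 z 10.2 rect [441.8  36.   42.8  42.1] long dir 147.2 circ [442.1  35.2  22.4]
side clamp_disc_center 0.92 z 13.2 rect [341.5 154.8  56.4  56.3] long dir 119.3 circ [341.4 154.6  29. ]
side clamp_disc_center 0.83 z 10.0 rect [449.1 132.3  43.8  42.1] long dir 171.2 circ [449.  130.9  22.5]
side clamp_disc_center 0.83 z 12.8 rect [526.5 227.7  56.   55.6] long dir 13.4 circ [527.1 227.3  29.5]
scene capacitor_center 0.58 z 27.6 rect [666.2 -20.5  41.9  28.6] long dir 89.2 circ [666.4 -20.1  22. ]
now 23.7 [663.8 -20.6 110.2] yaw -4.2 w 59.1 F [-0.2  1.  -1. ] q6 0.01
[-225.4, -134.8, -0.7] [0.0, -0.004, -0.074] rows 5.3
[-225.7, -134.8, 88.3] [0.0, -0.004, -0.074] rows 1.8
```

Emit:
step_arm([
  [[-42,-25,0,0,0,0],[-84,-50,0,0,0,0],[-127,-76,0,0,0,0],[-170,-101,0,0,0,0],[-212,-127,0,0,0,0],[-225,-135,20,0,0,0],[-225,-135,30,0,0,0],[-225,-135,30,0,0,0]],
])

```text
time: 24.5
tcp_pos: [448.9, 130.2, 77.9]
orientation: [3.141, -0.001, -0.073]
wrist_force: [1.1, 0.9, -0.5]
grip_width: 59.4
```

```bash
python3 - <<'E'
from h import *
c=find("wrist","clamp_disc_center",k=3); cv2.imwrite("pics/w5.png",c["image"])
plan((449,130.8,21,-4.2))
E
```

```text
wrist clamp_disc_center 0.8 z 9.5 rect [441.4  44.2  43.1  25.2] long dir 177.1 circ [441.   35.4  21.7]
wrist clamp_disc_center 0.71 z 9.6 rect [447.9 130.3  43.   43. ] long dir 5.4 circ [447.8 130.2  22. ]
wrist clamp_disc_center 0.65 z 12.7 rect [341.4 152.7  58.   57.9] long dir 27.9 circ [341.3 152.5  29.8]
now 24.6 [450.4 130.   79.2] yaw -4.3 w 59.5 F [-0.7 -0.3  0.7] q6 0.31
[-1.6, -0.7, 58.2] [0.0, -0.003, -0.001] rows 1.2
```

View pics/w5.png

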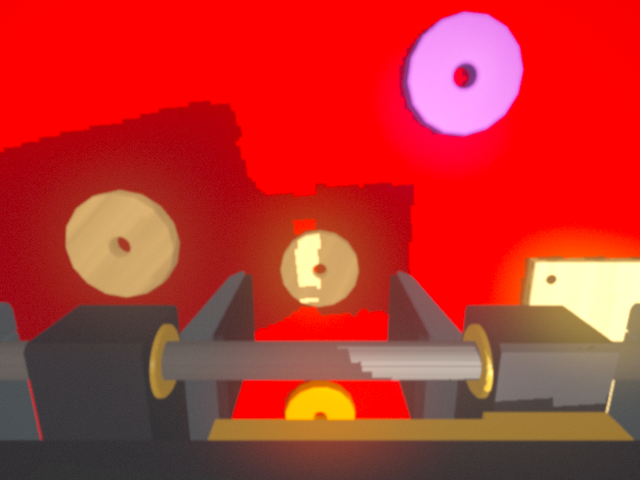

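The pale small disc at (319,268) sits between the fingers, and the larger pale look-alike at (122,243) is clear of them.

Emit:
step_arm([
  [[-2,-0.3,35,0,0,0],[-2,-0.3,52,0,0,0],[-2,-0.3,58,0,0,0],[-2,-0.3,58,0,0,0],[-2,-0.3,58,0,0,0],[-2,-0.3,58,0,0,0]],
])

```text
time: 25.2
tcp_pos: [449.4, 130.5, 22.1]
orientation: [-3.141, -0.005, -0.075]
wrist_force: [0.0, -0.2, -0.4]
grip_width: 59.1
```

Emit:
step_arm([
  [[0,0,0,0,0,0],[0,0,0,0,0,0],[0,0,0,0,0,0],[0,0,0,0,0,0],[0,0,0,0,0,0]],
], fingers=1, force=15)

```text
time: 25.7
tcp_pos: [449.8, 130.6, 22.5]
orientation: [-3.141, -0.006, -0.074]
wrist_force: [-0.8, 0.5, 8.3]
grip_width: 42.8
```

```bash
python3 -c "
from h import *
find('side','large_coil_center'); find('scene','large_coil_center')
plan((449,130.4,120,-4.2),(652.7,-103.5,120,-4.2))"
```

```text
scene large_coil_center 0.82 z 37.7 rect [ 651.7 -104.5   60.9   59. ] long dir 160.1 circ [ 650.4 -106.4   32. ]
now 25.9 [449.8 130.6  22.5] yaw -4.3 w 43.2 F [-1.3  0.2  8.1] q6 0.31
[-0.3, 0.3, -97.5] [-0.0, -0.005, -0.001] rows 1.9
[220.3, 218.4, -96.3] [-0.0, -0.005, -0.001] rows 6.2
```

Emit:
step_arm([
  [[0,0,-45,0,0,0],[0,0,-90,0,-0.005,0],[35,35,-96,0,-0.005,0],[70,69,-96,0,-0.005,0],[105,104,-96,0,-0.005,0],[140,138,-96,0,-0.005,0],[160,160,-96,0,-0.005,0],[160,160,-96,0,-0.005,0]],
])

```text
time: 26.7
tcp_pos: [599.1, -43.5, 119.6]
orientation: [-3.141, -0.002, -0.077]
wrist_force: [-0.2, 0.4, 0.4]
grip_width: 43.2
```

```bash
python3 - <<'E'
from h import *
c=find("wrist","large_coil_center","clamp_disc_center"); cv2.imwrite("pics/w6.png",c["image"])
find("side","large_coil_center","clamp_disc_center")
plan((652.5,-103.5,100,-4.2),(652.5,-103.5,64,-4.2))
E
```

```text
wrist large_coil_center 0.56 z 39.0 rect [641.7 -83.4  42.2  11.5] long dir 14.5 circ [642.1 -85.2  21.4]
wrist clamp_disc_center 0.67 z 9.6 rect [441.9  34.7  43.9  41.7] long dir 175.3 circ [441.5  34.1  22.3]
side large_coil_center 0.7 z 39.9 rect [650.4 -92.3  60.8  41.5] long dir 5.6 circ [ 651.3 -101.3   30.5]
side clamp_disc_center 0.9 z 13.1 rect [341.7 154.6  57.1  56.3] long dir 141.9 circ [340.8 153.7  30. ]
now 27.0 [596.2 -39.9 119.3] yaw -4.2 w 43.2 F [-0.8  0.5  0.4] q6 -0.03
[60.8, 59.3, 19.3] [-0.0, 0.0, -0.0] rows 1.7
[60.8, 59.3, 55.3] [-0.0, 0.0, -0.0] rows 0.7
```

View pics/w6.png

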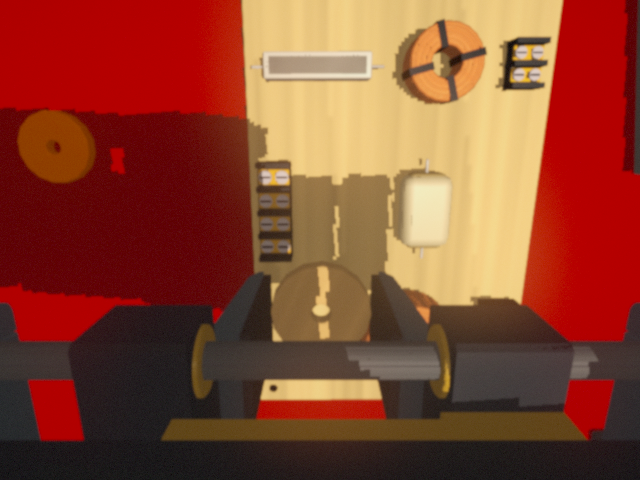

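The disc is held flat at (321,310). The resistor (317,66), small coil (444,62), small block (526,63) and capacitor (427,210) are all in place. I move over the large coil and lower.

Emit:
step_arm([
  [[30,30,0,0,0,0],[60.8,59.3,0,0,0,0],[60.8,59.3,20,0,0,0],[60.8,59.3,40,0,0,0],[60.8,59.3,52,0,0,0],[60.8,59.3,54,0,0,0],[60.8,59.3,54,0,0,0]],
])

```text
time: 27.7
tcp_pos: [652.4, -103.0, 65.4]
orientation: [-3.141, 0.0, -0.073]
wrist_force: [-0.0, -1.6, -0.3]
grip_width: 43.2
```

```bash
python3 - <<'E'
from h import *
c=find("side","large_coil_center","clamp_disc_center",k=4); find("scene","large_coil_center","clamp_disc_center",k=5)
cv2.imwrite("pics/s7.png",cv2.resize(c["image"][180:300,220:380],(800,600)))
plan((652.5,-103.5,62,-4.2))
E
```

```text
side large_coil_center 0.79 z 39.7 rect [647.2 -90.9  59.3  35.4] long dir 22.2 circ [650.5 -99.   29.8]
side clamp_disc_center 0.95 z 13.1 rect [342.4 153.1  58.5  57.8] long dir 126.6 circ [342.2 153.   30.3]
side clamp_disc_center 0.9 z 10.3 rect [441.7  35.5  42.6  41.8] long dir 100.7 circ [441.2  35.7  22.2]
scene large_coil_center 0.76 z 37.6 rect [ 661.7 -117.    60.5   33.9] long dir 39.7 circ [ 654.7 -108.7   30.3]
scene clamp_disc_center 0.85 z 10.7 rect [526.3 224.9  56.5  54.8] long dir 139.7 circ [526.8 225.4  29.6]
scene clamp_disc_center 0.67 z 10.9 rect [343.2 152.1  57.9  56.5] long dir 31.3 circ [341.3 150.1  32. ]
scene clamp_disc_center 0.64 z 8.2 rect [443.8  38.   47.7  31. ] long dir 157.1 circ [442.2  34.2  24. ]
scene clamp_disc_center 0.58 z 51.3 rect [ 686.1 -129.5   98.4   11.6] long dir 165.0 circ [ 685.6 -131.4   49.3]
now 28.0 [ 652.9 -103.5   66. ] yaw -4.2 w 43.4 F [ 0.8  0.4 -0.5] q6 -0.12
[-0.4, 0.0, 4.0] [-0.0, -0.001, 0.0] rows 0.1
```

View pics/s7.png

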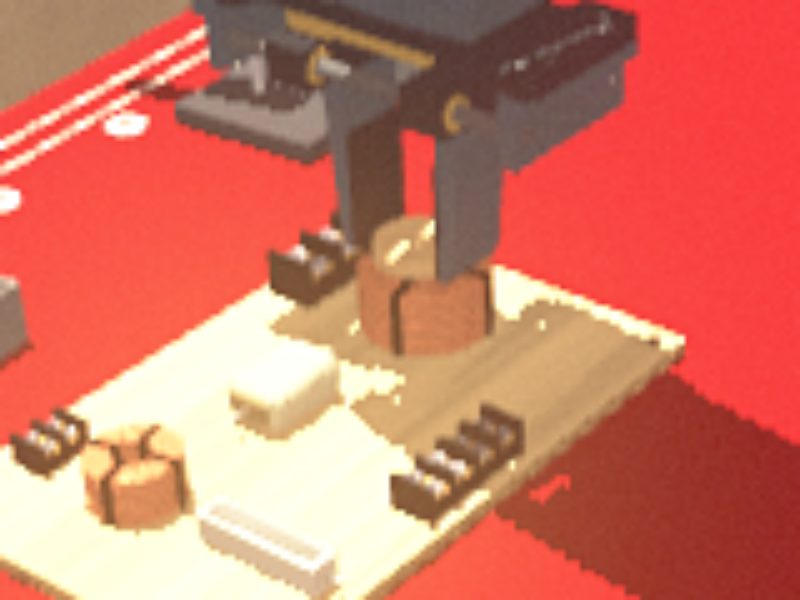

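The disc hangs just over the large coil at (405,245). I lower the last 3.5 mm and release.

Emit:
step_arm([
  [[0,0,2,0,0,0],[0,0,4,0,0,0],[0,0,4,0,0,0],[0,0,4,0,0,0]],
])

```text
time: 28.4
tcp_pos: [652.8, -103.5, 61.9]
orientation: [-3.141, -0.001, -0.073]
wrist_force: [0.5, -0.4, -0.5]
grip_width: 43.1
```

Emit:
step_arm([
  [[0,0,0,0,0,0],[0,0,0,0,0,0],[0,0,0,0,0,0],[0,0,0,0,0,0],[0,0,-10,0,0,0],[0,0,-40,0,0,0],[0,0,-85,0,0,0]],
], fingers=-0.3)

```text
time: 29.1
tcp_pos: [651.3, -103.2, 146.4]
orientation: [-3.141, 0.003, -0.073]
wrist_force: [0.4, -0.2, 0.3]
grip_width: 59.4
```

Emit:
step_arm([
  [[-50,0,-40,0,0,0],[-100,0,-80,0,0,0],[-130,0,-120,0,0,0],[-130,0,-120,0,0,0],[-130,0,-120,0,0,0]],
])

```text
time: 29.6
tcp_pos: [521.5, -93.9, 270.6]
orientation: [3.142, -0.002, -0.073]
wrist_force: [1.3, 0.3, 0.1]
grip_width: 59.1
```

```bash
python3 - <<'E'
from h import *
N=("big_block","small_block","large_coil_center","small_coil_center","resistor_center","capacitor_center","cup")
for n in ("side","scene","wrist"):
    c=find(n,*N); find(n,"clamp_disc_center",k=5)
    cv2.imwrite(f"pics/{n}9.png",c["image"])
plan()
E
```

```text
side big_block 0.5 z 30.8 rect [ 711.9 -108.7   49.    42.8] long dir 118.5 circ [ 707.1 -107.9   27.7]
side small_block 0.73 z 23.4 rect [722.6  59.8  27.6  18.1] long dir 86.0 circ [722.7  59.8  15.5]
side large_coil_center 0.83 z 39.6 rect [644.2 -93.7  57.1  39.5] long dir 44.8 circ [649.6 -98.9  28.9]
side small_coil_center 0.73 z 32.0 rect [674.6  63.3  38.9  37.8] long dir 67.1 circ [674.9  63.   21.2]
side resistor_center 0.82 z 24.1 rect [605.6  67.3  58.5  15.5] long dir 175.2 circ [605.7  67.9  29.6]
side cup 0.65 z 82.5 rect [ 542.1 -444.1   73.3   68.8] long dir 90.2 circ [ 543.1 -444.    38.2]
side clamp_disc_center 0.98 z 12.7 rect [526.2 227.3  56.2  55.7] long dir 91.6 circ [525.7 226.3  29.1]
side clamp_disc_center 0.79 z 10.1 rect [441.5  36.2  42.9  42.1] long dir 20.7 circ [442.3  36.3  22.2]
side clamp_disc_center 0.74 z 13.1 rect [341.6 153.8  57.8  57.7] long dir 52.2 circ [341.6 152.8  30.3]
side clamp_disc_center 0.5 z 49.4 rect [ 653.4 -102.1   41.8   41.3] long dir 123.9 circ [ 653.1 -103.    21.9]
scene big_block 0.72 z 27.4 rect [ 713.1 -109.3   46.7   2
[... 1222 characters left out ...]
mall_block 0.7 z 23.2 rect [721.9  58.4  26.4  18.5] long dir 83.7 circ [722.4  58.2  15.1]
wrist large_coil_center 0.69 z 39.8 rect [ 650.7 -104.1   59.5   59.4] long dir 161.9 circ [ 651.  -103.9   30.9]
wrist small_coil_center 0.75 z 31.8 rect [673.7  58.   39.6  32.9] long dir 174.0 circ [674.2  61.5  20.6]
wrist resistor_center 0.76 z 24.1 rect [605.5  66.3  60.2  14.3] long dir 175.9 circ [605.5  66.2  30.6]
wrist capacitor_center 0.7 z 29.5 rect [663.6 -19.7  42.9  28.2] long dir 85.9 circ [663.6 -19.6  23. ]
wrist clamp_disc_center 0.84 z 9.7 rect [441.9  34.6  42.9  41.6] long dir 126.9 circ [441.4  34.2  21.8]
now 31.1 [522.  -93.8 266.8] yaw -4.2 w 59.2 F [-0.3 -0.3 -0.6] q6 -0.15
```

View pics/wrist9.png

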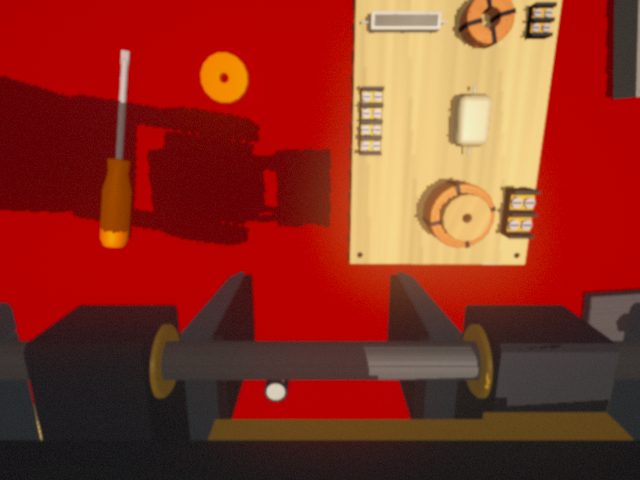

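View pics/side9.png

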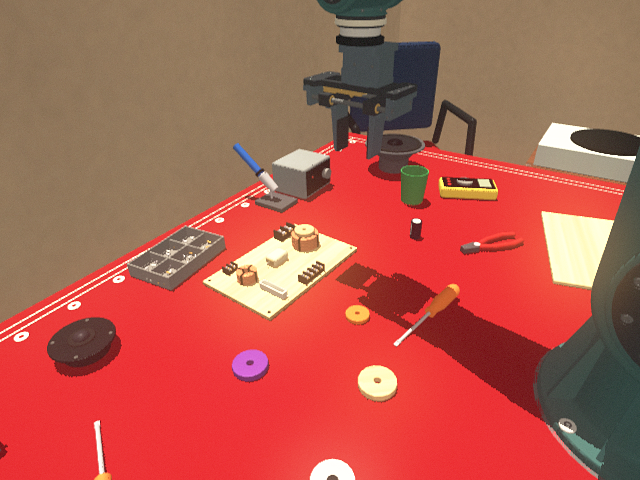

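The wrist view shows the disc centred on the large coil at (465,216), the capacitor at (473,120), and the small coil at (488,18) in line with the resistor at (405,21). In the side view everything lies flat and the cup has not moved. All the measurements are well inside tolerance, so I hand in.

```bash
python3 -c "
from bench import ctrl
print(ctrl.sign_off())"
```

```text
the job is handed in; nothing more can be done
None
```

All five parts are laid out on the board as asked, and I handed the job in after about 31 s of the 136 s on the robot's clock. The hand-in reports no verdict, so the numbers below are my own last camera measurements:

| Check | Measured | Allowed |
|---|---|---|
| Large coil in front of the big block | about 60–61 mm, centre to centre | 49–75 mm |
| Small coil in front of the small block | about 49 mm, centre to centre | 36–62 mm |
| Resistor to small coil | about 69 mm, centre to centre | 57–83 mm |
| Resistor angle to the board | less than 0.02 rad off | 0.2 rad |
| Capacitor to each coil | about 83–85 mm | under 102 mm |
| Capacitor angle to the board | about 0.03 rad off | 0.2 rad |
| Disc to large coil centre | about 2 mm | under 10 mm |

- **Flatness:** The measured heights fit every part lying flat on the board, with the disc flat on the coil.
- **Cup:** It stayed within about 1–2 mm of where it stood at the start, which is within measuring error.
- **Robot:** The gripper ended open and well clear of everything.
- **Disagreements:** The cameras differed by about 1–3 mm. In the last look the side camera missed the capacitor, and the wrist camera missed the disc on the coil and the cup. The other cameras found them, and the disc is plain in the wrist picture.

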